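# Push the row of vial racks home in the autosampler's feeder and close the retainer

## Task

Load the autosampler: from behind the last of the five touching vial racks standing in the feeder lane, push the whole row along between the rails, as one train, until the first rack is right up against the end stop, easing it home slowly and not ramming it. Then swing the retainer arm beside the lane across behind the last rack, all the way until it lies square across the lane. It is all pushing with the fingertips: pick up or tip nothing, push on no rack but the last, and leave everything else on the bench where it stands.

Things in the scene. Friction and masses are not known exactly. Their poses are not given: they have to be found in the camera images.
- feeder: Rack feeder, fixed: straight steel lane (floor 8 mm above the bench, 99 mm wide) between two 6 mm aluminium guide rails (tops 24 mm above the bench), open at the loading end (x = -170 mm), end stop face at x = +120 mm. Origin: lane centre line, bench height, under the rear face of the last rack when the row is home. x: along the lane to the end stop; y: across, to the retainer's side; z: up.
- end_stop (a point): Middle of the end stop's face at lane-floor level (feeder x 120, y 0, z 8 mm). The stop is an upright aluminium plate, top 48 mm above the bench; behind it a white drive housing 130 x 150 mm, 110 mm high. A sampling arm (top 181 mm, needle tip 85 mm above the bench) overhangs the first rack's home place only.
- retainer (a joint): Angle of the retainer arm, rad. 0: parallel to the rail, outside it, pointing away from the end stop; negative: swung outwards (to -0.6); 1.571: square across the lane, its limit, 1 mm behind the last rack of a row that is home (it strikes the rack if the row is not home). Growing = anticlockwise from above. Starts at -0.35 to 0, stays where left, 0.06 N m of friction.
- retainer_pivot (a point): Upright pivot axis of the retainer, 32 mm above the bench (feeder x -5, y 68 mm). Post and hub 20 mm across, top 45 mm above the bench. A flat aluminium base flange, 5 mm high, lies under the open arm: feeder x -120 to 30, y 55 to 120 mm.
- retainer_knob (a point): Centre of the small black knob (12 mm across, 12 mm high, top 60 mm above the bench) on an 8 mm upright stem, 80 mm from the pivot axis near the free end of the retainer arm. The arm is a straight steel bar 8 mm thick, from 27 to 39 mm above the bench (passes over the rail), reaching 88 mm from the pivot. Either may be pushed.
- rack1: First rack, nearest the end stop: grey plastic block 24 mm thick along the lane, 96 mm long across it, 36 mm high, five white-capped vials up to 58 mm above its underside, 90 to 180 g. Origin: centre of underside, axes as the feeder's. Home at feeder x = 108 mm. The row starts touching, its first rack 60 to 140 mm short of the stop.
- rack2: Second rack of the row, same kind.
- rack3: Third rack, same kind.
- rack4: Fourth rack, same kind.
- rack5: Fifth and last rack, farthest from the end stop, same kind: the one to push, on its rear face near the middle and low down (racks stand loose and tip if pushed only high up). Its origin is home at feeder x = 12 mm, its rear face then at x = 0. Moving the row takes about 2 to 8 N.
- spare_rack: A sixth rack of the same kind, parked on the bench beside the lane on the side away from the retainer: leave alone. Origin at the centre of its underside.
- solvent_bottle: Amber bottle, 58 mm diameter, 125 mm high, standing on the retainer's side near the end stop: leave alone. Origin at the centre of its underside.
- beaker: Glass beaker, 60 mm diameter, 70 mm high, near the loading end: leave alone. Origin at the centre of its underside.
- loose_vial: Single amber vial with white cap, 19 mm diameter, 46 mm high, standing beyond the lane's open end: leave alone. Origin at the centre of its underside.
- pellet_die: Steel pellet die, 52 mm diameter, 60 mm high, beside the lane's end-stop half on the side away from the retainer: leave alone. Origin at the centre of its underside.
- mortar: Small white mortar, 72 mm diameter, 30 mm high, nearer the robot on its right: leave alone. Origin at the centre of its underside.
- spatula: Thin steel lab spatula, 180 mm long, 9 mm wide, 5 mm high, lying to the right of the lane: leave alone. Origin at its middle.
Mind the look-alikes: they are no part of the job. What is shaped like the rack2 but orange or red is not meant.

How it is judged:
On the way, in this order (a step that is already met when the one before it is completed fails the run):
1. the row is home: first rack within 4 mm of the end stop and the last within 6 mm of its home place, the retainer still open (x of rack1 in the frame of feeder above 0.104 m and x of rack5 in the frame of feeder above 0.006 m and value of joint retainer below 0.4 rad), for 0.2 s.
2. the retainer is swung square across the lane behind the last rack (value of joint retainer above 1.47 rad and x of rack1 in the frame of feeder above 0.104 m and x of rack5 in the frame of feeder above 0.006 m), for 0.2 s.
At the end, for the whole second after the job is handed in: The first rack stands within 4 mm of the end stop and the last within 6 mm of its home place (so no gaps in the row), all five upright (3.5 degrees) on the lane floor and at rest, and the retainer stands across the lane (at least 1.47 rad) (all of step 2 and angle between each of rack1, rack2, rack3, rack4, rack5's own z axis and vertical below 0.06 rad and z of each of rack1, rack2, rack3, rack4, rack5 in the frame of feeder below 0.011 m and linear speed of each of rack1, rack2, rack3, rack4, rack5 below 0.01 m/s); the robot touches nothing.
It fails at once if a rack of the row is lifted more than 8 mm off the lane floor (z of any of rack1, rack2, rack3, rack4, rack5 in the frame of feeder above 0.016 m).
It fails at once if a rack is tipped by more than 17 degrees (angle between any of rack1, rack2, rack3, rack4, rack5, spare_rack's own z axis and vertical above 0.3 rad).
It fails at once if the robot pushes on a rack other than the last (contact force between any of the fingers, the arm and rack1 above 1.5 N or contact force between any of the fingers, the arm and rack2 above 1.5 N or contact force between any of the fingers, the arm and rack3 above 1.5 N or contact force between any of the fingers, the arm and rack4 above 1.5 N).
It fails at once if the row is rammed: over 60 N on the last rack (contact force between the fingers and rack5 above 60 N).
It fails at once if something else on the bench is moved more than 12 mm (distance of any of spare_rack, solvent_bottle, beaker, loose_vial, pellet_die, mortar, spatula from where it was at the start of the episode above 0.012 m).
It also fails if it takes over 51 s, if anything falls off the work surface, if the arm or the gripper's body presses on something with over 40 N, if the wrist force passes 120 N, or if a joint passes its speed limit or range.

## Robot

A 6-joint arm with a two-finger parallel gripper is mounted at the origin on the work surface. World frame = base frame: x ahead of the robot, y to its left, z up, the work surface at z = 0. Lengths are in m, angles in rad, forces in N, time in s.
With the tool pointing down it reaches from about 0.4 to 0.825 m from the base axis. Payload 7 kg.
Tool frame: the origin (TCP) lies on the centre line of the jaws, within the pads' length; the fingertips stand 17 mm ahead of it and the grasp point (between the pads) lies 2 mm behind it (nose_length is the distance from the TCP to the fingertips, in m); z points along the fingers, y is the line along which they close (so a half turn about z gives the same grasp; the last joint's range is limited). The gripper opens to 85 mm and grips with 20 to 120 N. Pads are 22 mm wide; open, the fingers measure 114 mm over their backs; the gripper's body (76 mm by 85 mm) begins 54 mm behind the grasp point. The pads swing forward as they close: fully open they stand 13 mm farther back than shut.
Start: joints at [1.424, 0.359, 0.012, 0, -1.224, -0.288], TCP at [0.284, 0.612, 0.248] pointing down, gripper open.
Joint ranges: [-3.07, 3.07], [-1.43, 2.12], [-1.02, 1.25], [-3.03, 1.67], [-3.05, -0], [-3.03, 3.03]. Speed limits (rad/s): [2.39, 2.39, 3.01, 3.14, 3.14, 3.14].

## Interface

Orientations are given as [roll, pitch, yaw] about the fixed x, y, z axes, in that order (R = Rz(yaw) Ry(pitch) Rx(roll)).
In Python, from bench import * gives the robot as it stands.
- The arm moves only by the tool arm_command, never from a script. Its argument "targets" is one flat list of numbers, 7 for each row, row after row: the opening in per cent of the stroke, from 0 (shut) to 100 (fully open), then the shift along the tool's x, y, z in mm, then the turn, a rotation vector about the tool's x, y, z in rad. A call has exactly 10 rows; each row shifts and turns the commanded pose from where the row before left it, along the tool's axes as they then stand; what a row does not reach is not made up. A row lasts 1/12 s, in which the tool goes at most 41.7 mm and 7.16 degrees, less where a joint would pass 70% of its speed; a pose out of reach is approached as far as the arm can. A call with a gripper value outside its range is refused whole. The fingers move at their own pace and stop on an object; "force" is the grip in N (left out, the last holds). Time passes only in rows, so rows that do not move let the fingers close, or fill a call up. It gives the time, the measured TCP pose, the force, the opening and the grip force at its end, in the units of the state.
- sense(): the state, without advancing time (a new reading comes with each control period).
- grab_frame(name): name is "side" or "top" or "wrist"; returns a dict with "frame" (400x640x3 uint8, red, green, blue), "depth" (400x640 float32, m along the optical axis (not along the pixel's ray), 0 where there is no reading), "intrinsics" (3x3 intrinsics, pixels), "k1" (the pictures are not rectified: a ray, as slopes to the right and down, at radius r is drawn at 1 + k1 r^2 times it, then the intrinsics apply), "R" (3x3) and "t" (3): a world point X has camera coordinates R X + t. Camera axes: x right, y down, z forward; pixel columns grow to the right and rows downward; lengths in m; the calibration is good to about 2 mm. A picture is of the moment at which its call begins.
- hand_in(): hands the job in; it is judged then, once.
The state is a dict: "clock": time; "q": joint angles; "qd": joint speeds; "tau": joint torques, N m; "ee_pos": TCP position; "orientation": TCP orientation; "contact_force": force on the tool from outside, world axes, zero at the start; "moment": the same for the moment, N m; "width": opening from 0.0 (shut) to 1.0 (fully open); "grasp_force": force on a finger pad.
Only numpy, scipy, OpenCV 4.12 (cv2) and the standard library are available. Lean on these libraries where they do the work, as an engineer would, in place of code of your own. Each camera call takes 0.05 s, during which the arm holds its last target. There are 200 camera calls.

## Working session

There is one attempt and no reset: what is moved stays moved. The work goes in short steps, Python scripts to look and compute and a tool call to move; the robot and the scene stay as the last step left them, time stands still between calls to the robot, and variables do not carry over. Pictures are saved under pics/ and viewed, at most 10 in all, crops included, and the job is handed in when it is done.

Besides the shell and the picture viewer there is one more tool, called after "Call:" by a JSON object that holds its "op" and its "data", one argument or row to a line. arm_command: Moves the arm, as the interface text tells. Its arguments: {"type":"object","properties":{"targets":{"type":"array"},"force":{"type":"number"}},"required":["targets"]}

```bash
ls; mkdir -p pics
python3 - <<'E'
from bench import *
import cv2,numpy as np,pickle
s=sense();print({k:np.round(v,3) for k,v in s.items()})
for n in("top","side"):
    g=grab_frame(n);pickle.dump(g,open(f"{n}0.pkl","wb"))
    cv2.imwrite(f"pics/{n}0.png",g["frame"][:,:,::-1])
    print(n,g["intrinsics"],g["k1"],-g["R"].T@g["t"],g["R"])
E
```

```text
pics
{'clock': np.float64(0.0), 'q': array([ 1.424,  0.359,  0.011, -0.   , -1.224, -0.288]), 'qd': array([ 0.001, -0.001, -0.   ,  0.001, -0.   , -0.001]), 'tau': array([ 2.0000e-03, -5.8333e+01,  2.9341e+01,  6.9360e+00, -6.0000e-03,
        0.0000e+00]), 'ee_pos': array([0.284, 0.612, 0.247]), 'orientation': array([ 3.14 , -0.   , -0.435]), 'contact_force': array([ 0.259, -0.963, -0.394]), 'moment': array([-0.012, -0.019,  0.004]), 'grasp_force': np.float64(0.0), 'width': np.float64(1.001)}
top [[412.95022186   0.         314.20577077]
 [  0.         412.95022186 196.83636904]
 [  0.           0.           1.        ]] -0.02874845250775814 [ 0.39832618 -0.03681408  0.99631278] [[-0.20089536 -0.97960844 -0.00289071]
 [-0.95744558  0.19697275 -0.21094951]
 [ 0.20721732 -0.03961108 -0.97749268]]
side [[434.00790922   0.         311.76867448]
 [  0.         434.00790922 206.7637033 ]
 [  0.           0.           1.        ]] -0.07999613418435367 [-0.00120109 -0.65169933  0.55644407] [[ 0.7356451  -0.67717056  0.01631942]
 [-0.32685635 -0.37597665 -0.86706775]
 [ 0.59328847  0.63252004 -0.49792287]]
```

View pics/top0.png

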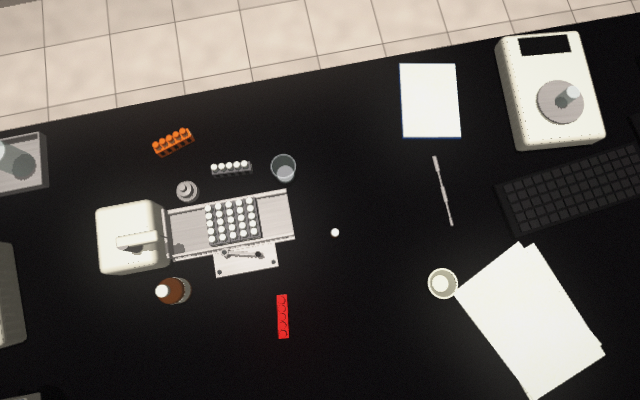

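View pics/side0.png

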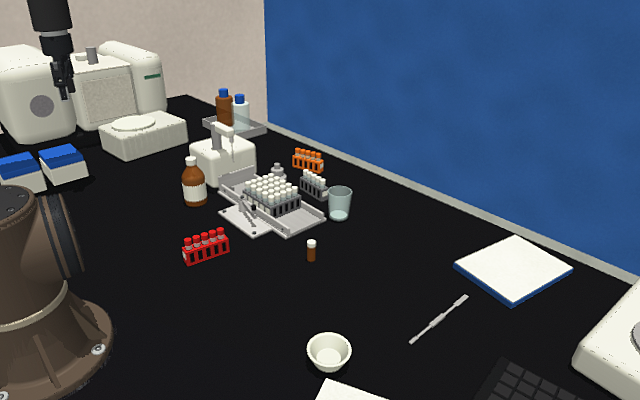

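The top picture shows the feeder with its housing at (130,237) and the lane running to its open end near (293,215). The row of five is at (207–258, 200–240), and the retainer flange is at (245,258). There are three look-alike racks: orange at (173,141), red at (282,316) and the grey spare at (231,168). The grey five between the rails are the row. I'll confirm that in an enlarged crop.

```bash
cat > h.py <<'E'
import cv2,numpy as np,pickle
def ray(g,uv):
    uv=np.asarray(uv,float).reshape(-1,1,2)
    n=cv2.undistortPoints(uv,g["intrinsics"],np.array([g["k1"],0,0,0.]))[:,0]
    d=np.c_[n,np.ones(len(n))]@g["R"]
    return -g["R"].T@g["t"],d
def onplane(g,uv,z):
    c,d=ray(g,uv); return c+d*((z-c[2])/d[:,2])[:,None]
def proj(g,X):
    p,_=cv2.projectPoints(np.asarray(X,float).reshape(-1,1,3),cv2.Rodrigues(g["R"])[0],g["t"],g["intrinsics"],np.array([g["k1"],0,0,0.]));return p[:,0]
def cloud(g):
    v,u=np.mgrid[:400,:640]; c,d=ray(g,np.c_[u.ravel(),v.ravel()])
    return (c+d*g["depth"].reshape(-1,1)).reshape(400,640,3)
E
python3 - <<'E'
from h import *
g=pickle.load(open("top0.pkl","rb"))
f=g["frame"]; c=f[175:285,160:305]
cv2.imwrite("pics/crop0.png",cv2.resize(c,None,fx=5.4,fy=5.4,interpolation=cv2.INTER_CUBIC)[:,:,::-1])
P=cloud(g)
for uv in[(300,300),(215,225),(272,215),(245,258),(130,220)]:print(uv,np.round(P[uv[1],uv[0]],4))
# rail tops: points with z 20..28mm in the lane area
m=(P[...,2]>.020)&(P[...,2]<.028); m[:185]=0;m[270:]=0;m[:,:165]=0;m[:,300:]=0
print(m.sum()); 
# vial caps: white blobs -> plane z=0.008+0.058
hsv=cv2.cvtColor(f,cv2.COLOR_RGB2HSV)
w=((hsv[...,2]>200)&(P[...,2]>.055)&(P[...,2]<.075)).astype(np.uint8); w[:,:200]=0;w[:,262:]=0;w[:190]=0;w[255:]=0
n,l,st,ce=cv2.connectedComponentsWithStats(w)
for i in range(1,n):
    if st[i,4]>8: print(st[i,4],np.round(ce[i],1),np.round(onplane(g,ce[i],.066)[0],4))
E
```

```text
(300, 300) [0.3737 0.0051 0.0027]
(215, 225) [0.5813 0.1649 0.0425]
(272, 215) [0.5847 0.0327 0.0059]
(245, 258) [0.4958 0.1149 0.0031]
(130, 220) [0.617  0.3326 0.1084]
753
33 [248.7 199.9] [0.6189 0.0748 0.066 ]
34 [238.4 202. ] [0.6188 0.099  0.066 ]
31 [228.1 203.7] [0.6197 0.1228 0.066 ]
31 [217.6 205.5] [0.6202 0.1472 0.066 ]
31 [207.4 207.5] [0.6203 0.1709 0.066 ]
29 [249.8 207.6] [0.6005 0.0753 0.066 ]
31 [239.5 209.5] [0.6009 0.0994 0.066 ]
29 [229.3 211.4] [0.6013 0.123  0.066 ]
32 [218.5 213.5] [0.6015 0.148  0.066 ]
31 [208.4 215.5] [0.6016 0.1714 0.066 ]
33 [251.1 215.3] [0.5823 0.0754 0.066 ]
30 [240.8 217.3] [0.5826 0.0994 0.066 ]
30 [230.3 219.2] [0.583  0.1235 0.066 ]
32 [219.7 221.2] [0.5833 0.148  0.066 ]
30 [209.3 222.8] [0.5843 0.1719 0.066 ]
32 [252.3 223. ] [0.5642 0.0757 0.066 ]
32 [241.8 224.7] [0.5652 0.0998 0.066 ]
30 [231.5 226.7] [0.5655 0.1236 0.066 ]
31 [220.9 228.6] [0.566  0.1479 0.066 ]
32 [210.5 230.5] [0.5664 0.1719 0.066 ]
31 [253.4 230.5] [0.5468 0.0762 0.066 ]
30 [242.9 232.5] [0.547  0.1004 0.066 ]
32 [232.5 234.5] [0.5474 0.1242 0.066 ]
32 [222.2 236.6] [0.5474 0.148  0.066 ]
31 [211.5 238.4] [0.5481 0.1725 0.066 ]
```

View pics/crop0.png

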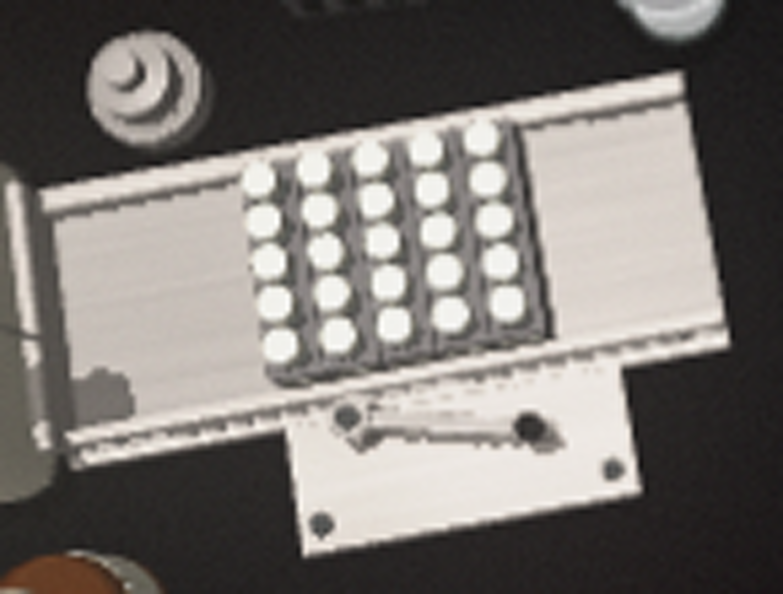

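The crop confirms it: five grey racks with 25 white caps stand touching between the rails. Retainer pivot is at crop (347,417), which is full-frame (224.3,252.2). The knob is at crop (528,425), full-frame (257.8,253.7), and the retainer is swung slightly outwards. I'll now fit the feeder frame to these points.

Run:
```python
from h import *
g=pickle.load(open("top0.pkl","rb"));g2=pickle.load(open("side0.pkl","rb"))
cr=lambda x,y:(160+(x+.5)/5.4-.5,175+(y+.5)/5.4-.5)
pts={"farrail_open":(683,72,.024,-170,-55.5),"nearrail_open":(727,330,.024,-170,55.5),"farrail_stop":(42,190,.024,120,-55.5),
"fl_a":(303,556,.005,30,120),"fl_b":(640,492,.005,-120,120),"pivot":(347,417,.045,-5,68)}
A=[];B=[]
for k,(x,y,z,fx,fy) in pts.items():
    p=onplane(g,cr(x,y),z)[0];A.append([fx/1e3,fy/1e3]);B.append(p[:2]);print(k,np.round(p,4))
A=np.array(A);B=np.array(B)
a=A-A.mean(0);b=B-B.mean(0)
th=np.arctan2((a[:,0]*b[:,1]-a[:,1]*b[:,0]).sum(),(a*b).sum())
R=np.array([[np.cos(th),-np.sin(th)],[np.sin(th),np.cos(th)]]);o=B.mean(0)-R@A.mean(0)
print("yaw",th,"origin",o,"res mm",np.round((A@R.T+o-B)*1e3,1))
W=lambda x,y:o+R@[x,y]
F=lambda p:R.T@(np.array(p[:2])-o)
k=onplane(g,cr(528,425),.060)[0];pv=onplane(g,cr(347,417),.045)[0]
kf=F(k);pf=F(pv);d=kf-pf
print("knob w",k,"f",kf,"pivot f",pf,"len",np.hypot(*d),"angle",np.arctan2(-d[1],-d[0]))
print("rack5 cap f",F([.5823,.0754]),"rack1 cap",F([.5843,.1719]), "row dir",np.arctan2(.0961,.0014))
s=[[*W(-.0,.0),0.008],[*W(.12,0),.048],[*k[:2],.06],[*W(-.17,55.5e-3),.024]]
print("side proj",np.round(proj(g2,s)))
P=cloud(g)
for n,b_ in {"beaker":(283,168),"bottle":(163,291),"vial":(335,232)}.items():print(n,np.round(P[b_[1],b_[0]],3),F(P[b_[1],b_[0]]))
```

```text
farrail_open [ 0.6398 -0.0139  0.024 ]
nearrail_open [ 0.522  -0.0111  0.024 ]
farrail_stop [0.6444 0.2759 0.024 ]
fl_a [0.4641 0.1903 0.005 ]
fl_b [0.4619 0.0405 0.005 ]
pivot [0.5153 0.1538 0.045 ]
yaw 1.5466519000855532 origin [0.58458638 0.15739556] res mm [[-3.8  0. ]
 [ 3.  -0.1]
 [-1.4  0.1]
 [ 1.2 -0.1]
 [-0.2 -0.2]
 [ 1.2  0.2]]
knob w [0.49498531 0.07703752 0.06      ] f [-0.08249777  0.08763495] pivot f [-0.00523215  0.06920873] len 0.0794323773518382 angle -0.2341061954240215
rack5 cap f [-0.08202686  0.00030617] rack1 cap [0.0144933  0.00063646] row dir 1.55622919910116
side proj [[264. 199.]
 [237. 170.]
 [253. 204.]
 [287. 228.]]
beaker [ 0.697 -0.015  0.004] [-0.17014    -0.11607805]
bottle [0.451 0.274 0.126] [0.11348268 0.13667398]
vial [ 0.509 -0.106  0.045] [-0.26491434  0.06950347]
```

Call:
{"op": "arm_command", "data": {
  "targets": [0, 0, 0, 0, 0, 0, 0.112, 0, 0, 0, 0, 0, 0, 0.112, 0, 0, 0, 0, 0, 0, 0.112, 0, 0, 0, 0, 0, 0, 0.112, 0, 0, 0, 0, 0, 0, 0.112, 0, 0, 0, 0, 0, 0, 0.112, 0, 0, 0, 0, 0, 0, 0.112, 0, 0, 0, 0, 0, 0, 0.112, 0, 0, 0, 0, 0, 0, 0.112, 0, 0, 0, 0, 0, 0, 0.112],
  "force": 40
}}

```text
clock: 0.93
ee_pos: [0.2842, 0.6119, 0.2477]
orientation: [3.141, -0.001, -1.56]
contact_force: [-0.5, -0.1, -0.4]
width: 0.001
grasp_force: 0.0
```

Call:
{"op": "arm_command", "data": {
  "targets": [0, 0, 0, 0, 0, 0, 0.027, 0, 32, -17, 0, 0, 0, 0, 0, 32, -17, 0, 0, 0, 0, 0, 32, -17, 0, 0, 0, 0, 0, 32, -17, 0, 0, 0, 0, 0, 32, -17, 0, 0, 0, 0, 0, 32, -17, 0, 0, 0, 0, 0, 32, -17, 0, 0, 0, 0, 0, 32, -17, 0, 0, 0, 0, 0, 32, -17, 0, 0, 0, 0]
}}

```text
clock: 1.77
ee_pos: [0.4344, 0.3207, 0.2482]
orientation: [3.141, -0.0, -1.582]
contact_force: [0.2, 0.4, -0.2]
width: -0.002
grasp_force: 0.0
```

Call:
{"op": "arm_command", "data": {
  "targets": [0, 32, -17, 0, 0, 0, 0, 0, 32, -17, 0, 0, 0, 0, 0, 32, -17, 0, 0, 0, 0, 0, 32, -17, 0, 0, 0, 0, 0, 32, -17, 0, 0, 0, 0, 0, 32, -17, 0, 0, 0, 0, 0, 32, -17, 0, 0, 0, 0, 0, 32, -17, 0, 0, 0, 0, 0, 32, -17, 0, 0, 0, 0, 0, 0, 0, 0, 0, 0, 0]
}}

```text
clock: 2.6
ee_pos: [0.5855, 0.0282, 0.2475]
orientation: [3.14, -0.001, -1.586]
contact_force: [-1.4, 0.7, 0.8]
width: -0.0
grasp_force: 0.0
```

Call:
{"op": "arm_command", "data": {
  "targets": [0, 0, 3, 24, 0, 0, 0, 0, 0, 0, 24, 0, 0, 0, 0, 0, 0, 24, 0, 0, 0, 0, 0, 0, 24, 0, 0, 0, 0, 0, 0, 24, 0, 0, 0, 0, 0, 0, 24, 0, 0, 0, 0, 0, 0, 24, 0, 0, 0, 0, 0, 0, 16, 0, 0, 0, 0, 0, 0, 0, 0, 0, 0, 0, 0, 0, 0, 0, 0, 0]
}}

```text
clock: 3.43
ee_pos: [0.5804, 0.0326, 0.0636]
orientation: [3.139, -0.001, -1.582]
contact_force: [0.9, 0.7, 0.2]
width: 0.003
grasp_force: 0.0
```

Run:
```python
from bench import *
from h import *
s=sense();print(s["ee_pos"],s["contact_force"])
g=grab_frame("side");pickle.dump(g,open("side1.pkl","wb"))
a=cv2.resize(g["frame"][140:260,180:360],None,fx=4.4,fy=4.4,interpolation=cv2.INTER_CUBIC)
e=s["ee_pos"];tip=[e[0],e[1],e[2]-.017];p=proj(g,[e,tip,[.582,.0635,.026]])
print(p,(p-[180,140])*4.4)
cv2.imwrite("pics/side1.png",a[:,:,::-1])
```

```text
[0.58041522 0.03262891 0.06357669] [0.86653101 0.70507422 0.15582817]
[[293.28602513 198.26297261]
 [293.32044056 204.53177996]
 [285.65849553 206.93101641]] [[498.45851055 256.3570795 ]
 [498.60993848 283.93983184]
 [464.89738035 294.49647222]]
```

View pics/side1.png

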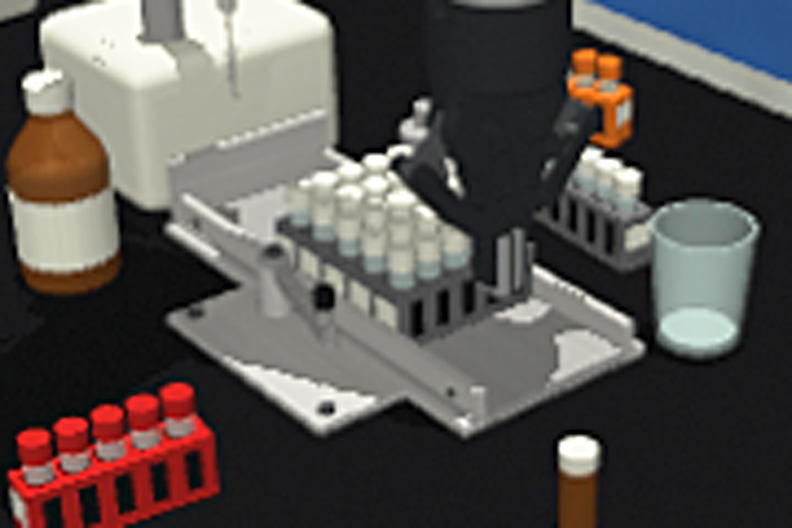

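The closed fingertips, at crop (510,295), hang in the lane just behind the last rack and in line with its middle, clear of the beaker. I'll go down to 15 mm tip height.

Call:
{"op": "arm_command", "data": {
  "targets": [0, 0, 0, 8, 0, 0, 0, 0, 0, 0, 8, 0, 0, 0, 0, 0, 0, 8, 0, 0, 0, 0, 0, 0, 4, 0, 0, 0, 0, 0, 0, 3, 0, 0, 0, 0, 0, 0, 0, 0, 0, 0, 0, 0, 0, 0, 0, 0, 0, 0, 0, 0, 0, 0, 0, 0, 0, 0, 0, 0, 0, 0, 0, 0, 0, 0, 0, 0, 0, 0]
}}

```text
clock: 4.32
ee_pos: [0.5812, 0.0329, 0.0336]
orientation: [-3.141, 0.0, -1.582]
contact_force: [-0.3, -0.4, 0.6]
width: -0.003
grasp_force: 0.0
```

Call:
{"op": "arm_command", "data": {
  "targets": [0, -3, 0, 0, 0, 0, 0, 0, -3, 0, 0, 0, 0, 0, 0, -3, 0, 0, 0, 0, 0, 0, -2, 0, 0, 0, 0, 0, 0, -2, 0, 0, 0, 0, 0, 0, -2, 0, 0, 0, 0, 0, 0, -2, 0, 0, 0, 0, 0, 0, -2, 0, 0, 0, 0, 0, 0, -2, 0, 0, 0, 0, 0, 0, -2, 0, 0, 0, 0, 0]
}}

```text
clock: 5.15
ee_pos: [0.5808, 0.055, 0.0333]
orientation: [3.14, -0.001, -1.582]
contact_force: [0.7, -6.3, 2.5]
width: -0.001
grasp_force: 3.2
```

Call:
{"op": "arm_command", "data": {
  "targets": [0, -3, 0, 0, 0, 0, 0, 0, -3, 0, 0, 0, 0, 0, 0, -3, 0, 0, 0, 0, 0, 0, -3, 0, 0, 0, 0, 0, 0, -3, 0, 0, 0, 0, 0, 0, -3, 0, 0, 0, 0, 0, 0, -3, 0, 0, 0, 0, 0, 0, -3, 0, 0, 0, 0, 0, 0, -3, 0, 0, 0, 0, 0, 0, -3, 0, 0, 0, 0, 0]
}}

```text
clock: 5.98
ee_pos: [0.581, 0.0847, 0.0333]
orientation: [3.14, -0.002, -1.582]
contact_force: [-0.0, -6.7, 2.5]
width: 0.001
grasp_force: 3.4
```

Call:
{"op": "arm_command", "data": {
  "targets": [0, -3, 0, 0, 0, 0, 0, 0, -3, 0, 0, 0, 0, 0, 0, -3, 0, 0, 0, 0, 0, 0, -3, 0, 0, 0, 0, 0, 0, -3, 0, 0, 0, 0, 0, 0, -3, 0, 0, 0, 0, 0, 0, -3, 0, 0, 0, 0, 0, 0, -3, 0, 0, 0, 0, 0, 0, -3, 0, 0, 0, 0, 0, 0, -3, 0, 0, 0, 0, 0]
}}

```text
clock: 6.82
ee_pos: [0.5813, 0.1146, 0.0333]
orientation: [3.14, -0.002, -1.582]
contact_force: [0.0, -7.2, 2.7]
width: 0.002
grasp_force: 3.5
```

Call:
{"op": "arm_command", "data": {
  "targets": [0, -2, 0, 0, 0, 0, 0, 0, -2, 0, 0, 0, 0, 0, 0, -2, 0, 0, 0, 0, 0, 0, -2, 0, 0, 0, 0, 0, 0, -2, 0, 0, 0, 0, 0, 0, -2, 0, 0, 0, 0, 0, 0, -2, 0, 0, 0, 0, 0, 0, -2, 0, 0, 0, 0, 0, 0, -2, 0, 0, 0, 0, 0, 0, -2, 0, 0, 0, 0, 0]
}}

```text
clock: 7.65
ee_pos: [0.5814, 0.1344, 0.0333]
orientation: [3.14, -0.002, -1.582]
contact_force: [-0.1, -7.0, 3.1]
width: 0.004
grasp_force: 3.6
```

Call:
{"op": "arm_command", "data": {
  "targets": [0, -1, 0, 0, 0, 0, 0, 0, -1, 0, 0, 0, 0, 0, 0, -1, 0, 0, 0, 0, 0, 0, -1, 0, 0, 0, 0, 0, 0, -1, 0, 0, 0, 0, 0, 0, -1, 0, 0, 0, 0, 0, 0, -1, 0, 0, 0, 0, 0, 0, 0, 0, 0, 0, 0, 0, 0, 0, 0, 0, 0, 0, 0, 0, 0, 0, 0, 0, 0, 0]
}}

```text
clock: 8.48
ee_pos: [0.5815, 0.1415, 0.0333]
orientation: [3.14, -0.002, -1.582]
contact_force: [0.7, -6.2, 4.0]
width: 0.001
grasp_force: 3.1
```

Now 0.5 mm rows, watching the force for the stop.

Call:
{"op": "arm_command", "data": {
  "targets": [0, -0.5, 0, 0, 0, 0, 0, 0, -0.5, 0, 0, 0, 0, 0, 0, -0.5, 0, 0, 0, 0, 0, 0, -0.5, 0, 0, 0, 0, 0, 0, -0.5, 0, 0, 0, 0, 0, 0, -0.5, 0, 0, 0, 0, 0, 0, 0, 0, 0, 0, 0, 0, 0, 0, 0, 0, 0, 0, 0, 0, 0, 0, 0, 0, 0, 0, 0, 0, 0, 0, 0, 0, 0]
}}

```text
clock: 9.32
ee_pos: [0.5816, 0.1444, 0.0333]
orientation: [3.14, -0.002, -1.582]
contact_force: [-0.5, -5.9, 2.6]
width: 0.003
grasp_force: 3.4
```

Run:
```python
from bench import *
from h import *
s=sense();print(s["ee_pos"],s["contact_force"])
g=grab_frame("top");pickle.dump(g,open("top1.pkl","wb"))
cv2.imwrite("pics/top1.png",cv2.resize(g["frame"][175:285,130:290],None,fx=5,fy=5,interpolation=cv2.INTER_CUBIC)[:,:,::-1])
```

```text
[0.58155563 0.14437498 0.03331515] [-0.45097654 -5.910857    2.57473628]
```

View pics/top1.png

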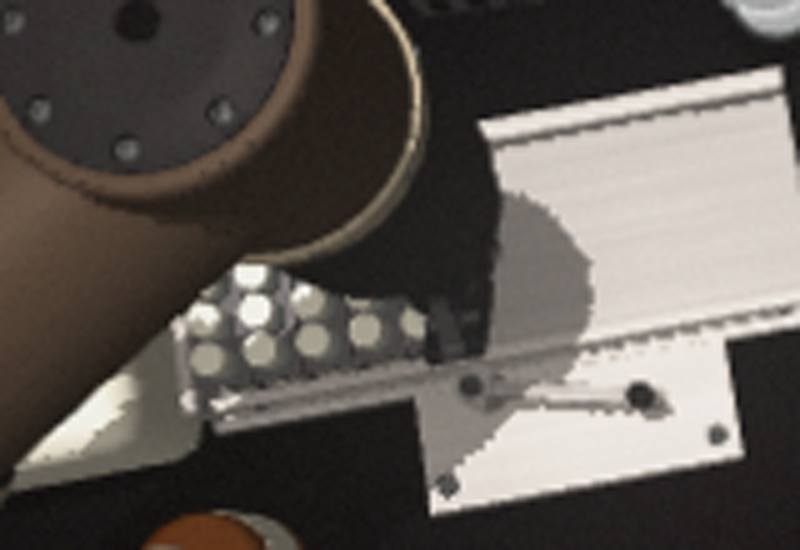

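The arm hides the far half of the lane. The near end of the first rack, with its cap at crop (207,357), is almost at the stop plate, and the retainer is still open. There is no force step yet, so I'll keep easing.

Call:
{"op": "arm_command", "data": {
  "targets": [0, -0.5, 0, 0, 0, 0, 0, 0, -0.5, 0, 0, 0, 0, 0, 0, -0.5, 0, 0, 0, 0, 0, 0, -0.5, 0, 0, 0, 0, 0, 0, 0, 0, 0, 0, 0, 0, 0, 0, 0, 0, 0, 0, 0, 0, 0, 0, 0, 0, 0, 0, 0, 0, 0, 0, 0, 0, 0, 0, 0, 0, 0, 0, 0, 0, 0, 0, 0, 0, 0, 0, 0]
}}

```text
clock: 10.2
ee_pos: [0.5815, 0.1462, 0.0333]
orientation: [3.14, -0.002, -1.582]
contact_force: [-0.2, -8.4, 3.3]
width: -0.002
grasp_force: 3.9
```

Call:
{"op": "arm_command", "data": {
  "targets": [0, -0.5, 0, 0, 0, 0, 0, 0, 0, 0, 0, 0, 0, 0, 0, -0.5, 0, 0, 0, 0, 0, 0, 0, 0, 0, 0, 0, 0, 0, 0, 0, 0, 0, 0, 0, 0, 0, 0, 0, 0, 0, 0, 0, 0, 0, 0, 0, 0, 0, 0, 0, 0, 0, 0, 0, 0, 0, 0, 0, 0, 0, 0, 0, 0, 0, 0, 0, 0, 0, 0]
}}

```text
clock: 11.03
ee_pos: [0.5815, 0.1463, 0.0333]
orientation: [3.139, -0.003, -1.583]
contact_force: [0.5, -13.0, 4.2]
width: -0.001
grasp_force: 6.1
```

TCP has stopped at y = 0.1463 while the force rises to 13 N, and this is where the home position was predicted to be, so the row is home. Next I'll back off, lift and plan the retainer sweep.

Call:
{"op": "arm_command", "data": {
  "targets": [0, 1, 0, 0, 0, 0, 0, 0, 2, 0, 0, 0, 0, 0, 0, 5, 0, 0, 0, 0, 0, 0, 8, 0, 0, 0, 0, 0, 0, 6, 0, 0, 0, 0, 0, 0, 0, 0, -22, 0, 0, 0, 0, 0, 0, -22, 0, 0, 0, 0, 0, 0, -22, 0, 0, 0, 0, 0, 0, -22, 0, 0, 0, 0, 0, 0, 0, 0, 0, 0]
}}

```text
clock: 11.87
ee_pos: [0.5844, 0.1274, 0.126]
orientation: [-3.135, 0.003, -1.581]
contact_force: [0.9, -0.1, 0.1]
width: -0.0
grasp_force: 0.0
```

```bash
cat > plan.py <<'E'
from bench import *
from h import *
s=sense();e=s["ee_pos"];yaw=s["orientation"][2]
tx=np.array([np.cos(yaw),np.sin(yaw)]);ty=np.array([np.sin(yaw),-np.cos(yaw)])
pv=np.array([.516,.154]);fy=1.553
def P(th,r=.058,gap=0.):
    a=fy+np.pi+th;u=np.array([np.cos(a),np.sin(a)]);t=np.array([-u[1],u[0]])
    h=.0145*abs(t@ty)+.011*abs(t@tx)
    return pv+r*u-(.004+h+gap)*t
def loc(d):return np.round(np.array([d@tx,d@ty])*1e3,1)
E
python3 - <<'E'
from plan import *
print(e,yaw,s["contact_force"])
p=P(-.234,gap=.012);print("standoff",p,loc(p-e[:2]))
for th in np.linspace(-.234,1.571,25):
    q=P(th);print(round(th,2),np.round(q,4),loc(q-p));p=q
E
```

```text
[0.58438865 0.12739389 0.12597714] -1.581130704658751 [ 0.85177337 -0.0564504   0.05226846]
standoff [0.46987141 0.10597837] [ 22.6 114.3]
-0.23 [0.4815 0.103 ] [  2.9 -11.7]
-0.16 [0.486  0.1004] [ 2.5 -4.5]
-0.08 [0.4908 0.0983] [ 2.1 -4.8]
-0.01 [0.4958 0.0965] [ 1.7 -5. ]
0.07 [0.4997 0.0951] [ 1.3 -3.9]
0.14 [0.5035 0.094 ] [ 1.1 -3.8]
0.22 [0.5074 0.0931] [ 0.9 -3.9]
0.29 [0.5115 0.0925] [ 0.6 -4.1]
0.37 [0.5157 0.0922] [ 0.3 -4.2]
0.44 [0.5201 0.0922] [-0.1 -4.3]
0.52 [0.5245 0.0925] [-0.4 -4.4]
0.59 [0.529  0.0933] [-0.8 -4.5]
0.67 [0.5335 0.0944] [-1.2 -4.5]
0.74 [0.5379 0.0959] [-1.6 -4.5]
0.82 [0.5424 0.0979] [-2.  -4.4]
0.89 [0.5467 0.1002] [-2.4 -4.3]
0.97 [0.5509 0.103 ] [-2.8 -4.1]
1.04 [0.5548 0.1061] [-3.2 -3.9]
1.12 [0.5586 0.1097] [-3.6 -3.7]
1.19 [0.562  0.1136] [-4.  -3.4]
1.27 [0.5652 0.1179] [-4.3 -3.1]
1.35 [0.5679 0.1225] [-4.6 -2.7]
1.42 [0.5703 0.1274] [-4.9 -2.3]
1.5 [0.5723 0.1325] [-5.2 -1.9]
1.57 [0.5737 0.1379] [-5.4 -1.4]
```

Call:
{"op": "arm_command", "data": {
  "targets": [0, 5.6, 28.5, 0, 0, 0, 0, 0, 5.6, 28.5, 0, 0, 0, 0, 0, 5.6, 28.5, 0, 0, 0, 0, 0, 5.6, 28.5, 0, 0, 0, 0, 0, 0, 0, 0, 0, 0, 0, 0, 0, 0, 20, 0, 0, 0, 0, 0, 0, 20, 0, 0, 0, 0, 0, 0, 20, 0, 0, 0, 0, 0, 0, 18, 0, 0, 0, 0, 0, 0, 0, 0, 0, 0]
}}

```text
clock: 12.7
ee_pos: [0.4658, 0.1043, 0.0404]
orientation: [3.137, -0.003, -1.583]
contact_force: [-1.4, -0.2, -0.3]
width: 0.003
grasp_force: 0.0
```

Run:
```python
from plan import *
print(e,yaw,s["contact_force"]);print(loc(P(-.234,gap=.012)-e[:2]))
g=grab_frame("top");pickle.dump(g,open("top2.pkl","wb"));f=grab_frame("side")["frame"]
a=cv2.resize(g["frame"][165:285,130:290],None,fx=4.6,fy=4.6)[:,:400*2];b=cv2.resize(f[140:260,180:360],None,fx=4.4,fy=4.4,interpolation=cv2.INTER_CUBIC)
cv2.imwrite("pics/side2.png",b[:,:,::-1])
hsv=cv2.cvtColor(g["frame"],cv2.COLOR_RGB2HSV);w=(hsv[...,2]>190).astype(np.uint8)
Pc=cloud(g);w&=((Pc[...,2]>.055)&(Pc[...,2]<.075)).astype(np.uint8);w[:,:160]=0;w[:,270:]=0;w[:190]=0;w[260:]=0
n,l,st,ce=cv2.connectedComponentsWithStats(w)
for i in range(1,n):
    if 15<st[i,4]<50:print(st[i,4],np.round(ce[i],1),np.round(onplane(g,ce[i],.066)[0],4))
```

```text
[0.46583054 0.10427725 0.04041386] -1.5826683160444517 [-1.40062172 -0.15095328 -0.33234756]
[-1.7 -4. ]
35 [208.2 208. ] [0.6189 0.1694 0.066 ]
31 [197.6 209.7] [0.6198 0.1938 0.066 ]
33 [187.4 211.6] [0.6203 0.2175 0.066 ]
35 [176.9 213.5] [0.6206 0.2419 0.066 ]
32 [166.5 215.5] [0.6209 0.2661 0.066 ]
30 [209.2 215.7] [0.6008 0.1697 0.066 ]
21 [198.6 216.7] [0.6034 0.1939 0.066 ]
21 [188.2 218.6] [0.6037 0.218  0.066 ]
34 [177.7 221.2] [0.6025 0.2424 0.066 ]
32 [167.5 223.3] [0.6025 0.2662 0.066 ]
32 [168.2 230.7] [0.5854 0.2667 0.066 ]
```

View pics/side2.png

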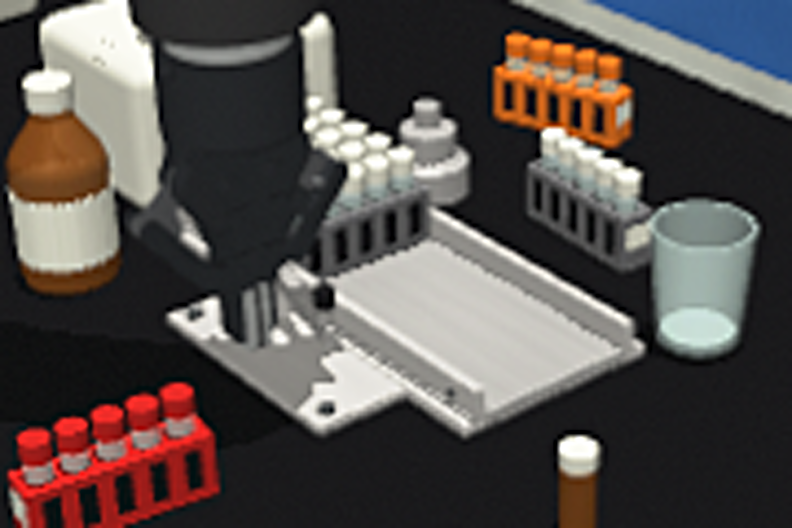

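The side view shows the row home, the fingers outside the retainer bar at crop (262,340), and the knob at (324,296). Everything else stands where it was. The tip is a little low, at 23 mm, so I'll raise it 8 mm before the sweep.

Call:
{"op": "arm_command", "data": {
  "targets": [0, 0, 0, -4, 0, 0, 0, 0, 0, 0, -4, 0, 0, 0, 0, 0, 0, 0, 0, 0, 0, 0, 0, 0, 0, 0, 0, 0, 0, 0, 0, 0, 0, 0, 0, 0, -3, 0, 0, 0, 0, 0, 0.5, -3, 0, 0, 0, 0, 0, 0.5, -3, 0, 0, 0, 0, 0, 0, 0, 0, 0, 0, 0, 0, 0, 0, 0, 0, 0, 0, 0]
}}

```text
clock: 13.63
ee_pos: [0.4678, 0.115, 0.0512]
orientation: [3.141, -0.0, -1.581]
contact_force: [-0.5, -0.1, 1.3]
width: -0.003
grasp_force: 0.0
```

Call:
{"op": "arm_command", "data": {
  "targets": [0, 0, 0, 3, 0, 0, 0, 0, 0, 0, 0, 0, 0, 0, 0, 0, 0, 0, 0, 0, 0, 0, 0, 0, 0, 0, 0, 0, 0, 0, 0, 0, 0, 0, 0, 0, 0, 0, 0, 0, 0, 0, 0, 0, 0, 0, 0, 0, 0, 0, 0, 0, 0, 0, 0, 0, 0, 0, 0, 0, 0, 0, 0, 0, 0, 0, 0, 0, 0, 0]
}}

```text
clock: 14.47
ee_pos: [0.4679, 0.1147, 0.0483]
orientation: [-3.142, -0.0, -1.582]
contact_force: [-0.0, -0.3, 0.4]
width: -0.005
grasp_force: 0.0
```

Run:
```python
from plan import *
print(e,yaw,s["contact_force"]);print(loc(P(-.234)-e[:2]))
```

```text
[0.46786738 0.11470578 0.04832451] -1.5817583394567571 [-0.03739993 -0.30553332  0.37673042]
[ 11.6 -13.8]
```

Call:
{"op": "arm_command", "data": {
  "targets": [0, 5.8, 0, 0, 0, 0, 0, 0, 5.8, 0, 0, 0, 0, 0, 0, 0, -4.6, 0, 0, 0, 0, 0, 0, -4.6, 0, 0, 0, 0, 0, 0, -4.6, 0, 0, 0, 0, 0, 2.5, -4.5, 0, 0, 0, 0, 0, 2.1, -4.8, 0, 0, 0, 0, 0, 1.7, -5, 0, 0, 0, 0, 0, 1.3, -3.9, 0, 0, 0, 0, 0, 0, 0, 0, 0, 0, 0]
}}

```text
clock: 15.3
ee_pos: [0.5004, 0.0949, 0.0482]
orientation: [-3.142, -0.0, -1.582]
contact_force: [0.3, -0.8, 0.4]
width: 0.0
grasp_force: 0.0
```

Call:
{"op": "arm_command", "data": {
  "targets": [0, 1.1, -3.8, 0, 0, 0, 0, 0, 0.9, -3.9, 0, 0, 0, 0, 0, 0.6, -4.1, 0, 0, 0, 0, 0, 0.3, -4.2, 0, 0, 0, 0, 0, -0.1, -4.3, 0, 0, 0, 0, 0, -0.4, -4.4, 0, 0, 0, 0, 0, -0.8, -4.5, 0, 0, 0, 0, 0, -1.2, -4.5, 0, 0, 0, 0, 0, -1.6, -4.5, 0, 0, 0, 0, 0, 0, 0, 0, 0, 0, 0]
}}

```text
clock: 16.13
ee_pos: [0.539, 0.0964, 0.0483]
orientation: [-3.141, 0.0, -1.582]
contact_force: [0.5, -0.7, 0.6]
width: 0.001
grasp_force: 0.2
```

Run:
```python
from plan import *
print(e,yaw,s["contact_force"]);print(loc(P(.744)-e[:2]))
g=grab_frame("side");b=cv2.resize(g["frame"][140:260,180:360],None,fx=4.4,fy=4.4,interpolation=cv2.INTER_CUBIC)
cv2.imwrite("pics/side3.png",b[:,:,::-1])
```

```text
[0.5390141 0.0963678 0.0483138] -1.5815547737387463 [ 0.54574707 -0.70678222  0.60707163]
[0.4 1. ]
```

View pics/side3.png

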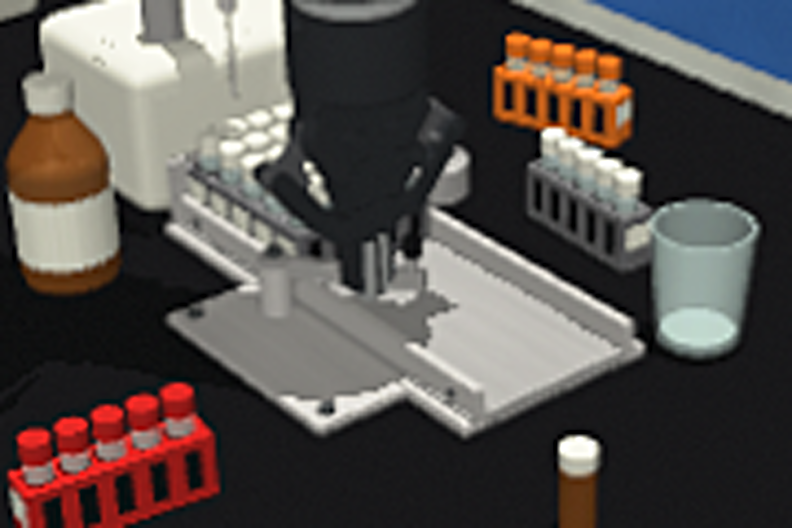

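The bar is swinging ahead of the fingers, with the knob now over the lane at crop (413,250). I'll continue the arc, slower near the end.

Call:
{"op": "arm_command", "data": {
  "targets": [0, -2, -4.4, 0, 0, 0, 0, 0, -2.4, -4.3, 0, 0, 0, 0, 0, -2.8, -4.1, 0, 0, 0, 0, 0, -3.2, -3.9, 0, 0, 0, 0, 0, -3.6, -3.7, 0, 0, 0, 0, 0, -4, -3.4, 0, 0, 0, 0, 0, -4.3, -3.1, 0, 0, 0, 0, 0, -4.6, -2.7, 0, 0, 0, 0, 0, 0, 0, 0, 0, 0, 0, 0, 0, 0, 0, 0, 0, 0]
}}

```text
clock: 17.02
ee_pos: [0.5683, 0.1231, 0.0484]
orientation: [-3.141, 0.0, -1.581]
contact_force: [0.0, 0.8, 0.2]
width: 0.003
grasp_force: 0.0
```

Call:
{"op": "arm_command", "data": {
  "targets": [0, -2.5, -1.2, 0, 0, 0, 0, 0, -2.4, -1.1, 0, 0, 0, 0, 0, -2, -0.8, 0, 0, 0, 0, 0, -2, -0.7, 0, 0, 0, 0, 0, -1, -0.4, 0, 0, 0, 0, 0, -1, 0, 0, 0, 0, 0, 0, -1, 0, 0, 0, 0, 0, 0, 0, 0, 0, 0, 0, 0, 0, 0, 0, 0, 0, 0, 0, 0, 0, 0, 0, 0, 0, 0]
}}

```text
clock: 17.85
ee_pos: [0.5723, 0.1345, 0.0484]
orientation: [-3.141, 0.0, -1.582]
contact_force: [-0.2, 1.1, 0.2]
width: -0.001
grasp_force: 0.0
```

Call:
{"op": "arm_command", "data": {
  "targets": [0, -1, 0, 0, 0, 0, 0, 0, -1, 0, 0, 0, 0, 0, 0, -1, 0, 0, 0, 0, 0, 0, -0.5, 0, 0, 0, 0, 0, 0, -0.5, 0, 0, 0, 0, 0, 0, 0, 0, 0, 0, 0, 0, 0, 0, 0, 0, 0, 0, 0, 0, 0, 0, 0, 0, 0, 0, 0, 0, 0, 0, 0, 0, 0, 0, 0, 0, 0, 0, 0, 0]
}}

```text
clock: 18.68
ee_pos: [0.5723, 0.1376, 0.0484]
orientation: [3.142, -0.001, -1.582]
contact_force: [2.3, -5.2, 0.5]
width: -0.002
grasp_force: 2.8
```

Call:
{"op": "arm_command", "data": {
  "targets": [0, -0.5, 0, 0, 0, 0, 0, 0, -0.5, 0, 0, 0, 0, 0, 0, 0, 0, 0, 0, 0, 0, 0, 0, 0, 0, 0, 0, 0, 0, 0, 0, 0, 0, 0, 0, 0, 0, 0, 0, 0, 0, 0, 0, 0, 0, 0, 0, 0, 0, 0, 0, 0, 0, 0, 0, 0, 0, 0, 0, 0, 0, 0, 0, 0, 0, 0, 0, 0, 0, 0]
}}

```text
clock: 19.52
ee_pos: [0.5723, 0.1378, 0.0484]
orientation: [3.141, -0.002, -1.582]
contact_force: [4.5, -8.3, 0.9]
width: 0.002
grasp_force: 4.9
```

The bar is hard against its limit: 8 N with no motion, at the predicted y of 0.138. I'll back straight off, lift clear and check.

Call:
{"op": "arm_command", "data": {
  "targets": [0, 1, 0, 0, 0, 0, 0, 0, 2, 0, 0, 0, 0, 0, 0, 5, 0, 0, 0, 0, 0, 0, 8, 0, 0, 0, 0, 0, 0, 8, 0, 0, 0, 0, 0, 0, 0, 0, 0, 0, 0, 0, 0, 0, 0, -20, 0, 0, 0, 0, 0, 0, -25, 0, 0, 0, 0, 0, 0, -25, 0, 0, 0, 0, 0, 0, -25, 0, 0, 0]
}}

```text
clock: 20.35
ee_pos: [0.5716, 0.1151, 0.1442]
orientation: [3.141, -0.0, -1.582]
contact_force: [0.2, -1.1, 0.3]
width: -0.0
grasp_force: 0.0
```

Call:
{"op": "arm_command", "data": {
  "targets": [0, 20, 0, -10, 0, 0, 0, 0, 25, 0, -10, 0, 0, 0, 0, 25, 0, 0, 0, 0, 0, 0, 25, 0, 0, 0, 0, 0, 0, 25, 0, 0, 0, 0, 0, 0, 25, 0, 0, 0, 0, 0, 0, 25, 0, 0, 0, 0, 0, 0, 20, 0, 0, 0, 0, 0, 0, 0, 0, 0, 0, 0, 0, 0, 0, 0, 0, 0, 0, 0]
}}

```text
clock: 21.18
ee_pos: [0.5696, -0.0757, 0.1633]
orientation: [3.142, 0.0, -1.584]
contact_force: [-0.3, 0.4, -0.5]
width: 0.002
grasp_force: 0.0
```

Run:
```python
from plan import *
print(e,s["contact_force"])
g=grab_frame("top");cv2.imwrite("pics/top4.png",cv2.resize(g["frame"][160:280,130:290],None,fx=4.8,fy=4.8,interpolation=cv2.INTER_CUBIC)[:,:,::-1])
a=fy+np.pi+1.571;k=pv+.08*np.array([np.cos(a),np.sin(a)])
print("knob expected at crop",(proj(g,[*k,.06])-[130,160])*4.8)
```

```text
[ 0.56955198 -0.07569612  0.1632611 ] [-0.3208589   0.40106965 -0.51931316]
knob expected at crop [[419.97423408 271.8750149 ]]
```

View pics/top4.png

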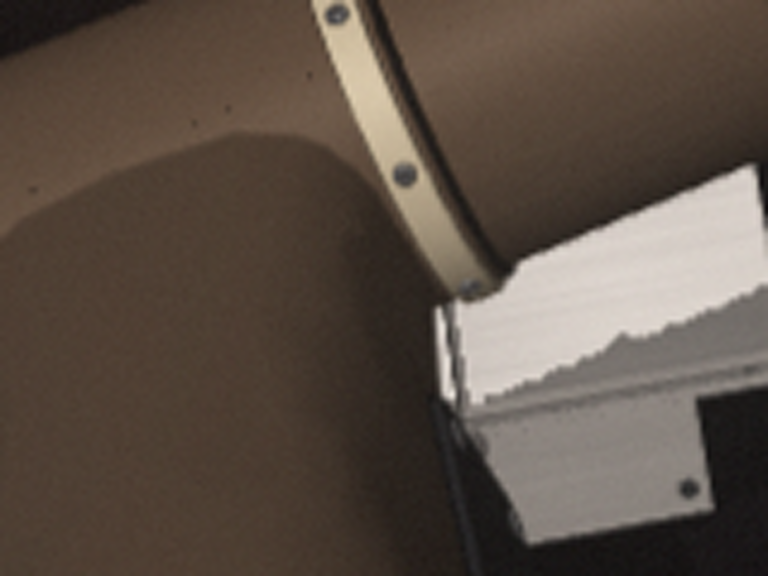

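The arm hides the row in this view. The white bar edge at crop (440–460, 305–400) lies across the lane, and I'll check it from the side.

Run:
```python
from plan import *
g=grab_frame("side");b=cv2.resize(g["frame"][140:250,190:340],None,fx=5.3,fy=5.3,interpolation=cv2.INTER_CUBIC)
cv2.imwrite("pics/side4.png",b[:,:,::-1])
for th in(1.40,1.47,1.571):
    a=fy+np.pi+th;k=pv+.08*np.array([np.cos(a),np.sin(a)]);print(th,(proj(g,[*k,.054])-[190,140])*5.3)
```

```text
1.4 [[426.02492566 236.49016041]]
1.47 [[420.36541021 232.02513744]]
1.571 [[411.05287323 226.00522715]]
```

View pics/side4.png

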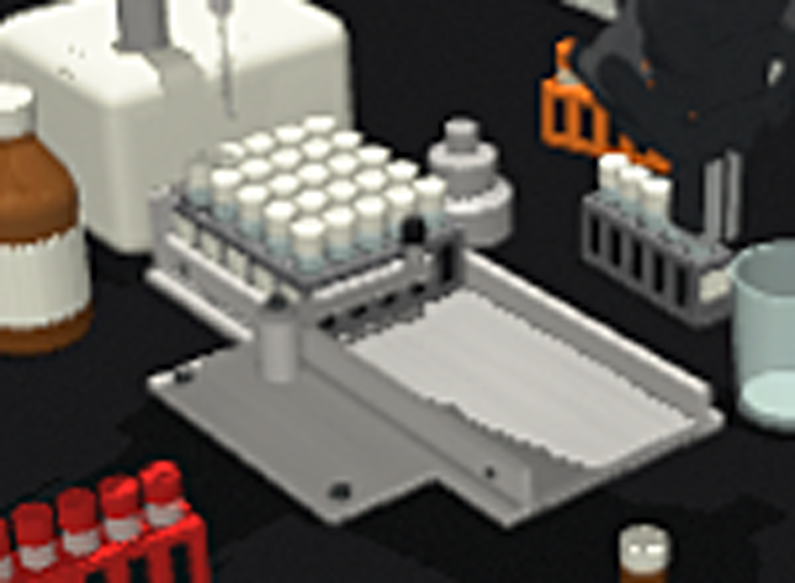

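The row is home and upright against the stop. The knob is at crop (413,231), which fits the square position predicted at (411,226), and the bar lies parallel to the rear face. The gripper hangs free, so I'm handing in.

```bash
python3 -c "
from bench import *
print(hand_in())"
```

```text
the job is handed in; nothing more can be done
None
```

I pushed the row of five racks home against the end stop, swung the retainer until it met its limit square across the lane, and handed the job in at about 21 s with the gripper clear and nothing else seen to move; no verdict was returned.

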